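Lever back the wheel drive's belt tensioner and hold it

ROBOT

A 7-joint arm with a two-finger parallel gripper is mounted at the origin on the work surface. World frame = base frame: x ahead of the robot, y to its left, z up, the work surface at z = 0. Lengths are in mm, angles in rad, forces in N, time in s.
With the tool pointing down it reaches from about 425 to 950 mm from the base axis. Payload 4.7 kg.
Tool frame: the origin (TCP) lies midway between the tips of the shut fingers; the grasp point (between the pads) lies behind it (r.grip_point_offset is the z of the grasp point in the tool frame, in mm); z points along the fingers, y is the line along which they close (so a half turn about z gives the same grasp; the last joint's range is limited). The gripper opens to 87 mm and grips with 3 to 60 N. Pads are 19 mm wide; open, the fingers measure 117 mm over their backs; the gripper's body (75 mm by 190 mm) begins 51 mm behind the grasp point.
Start: joints at [1.27, 0.469, -0.049, 1.532, 0.024, 1.141, -0.082], TCP at [181.261, -650.226, 222.573] pointing down, gripper open.
Joint ranges: [-2.59, 2.59], [-0.33, 1.99], [-1.39, 1.29], [0.1, 2.45], [-1.04, 4.18], [0.21, 1.99], [-2.66, 2.66]. Speed limits (rad/s): [2.57, 2.57, 3.14, 3.14, 3.14, 3.14, 3.14].

INTERFACE

Orientations are given as a unit quaternion [w, x, y, z].
In Python, from station import telemetry, grab_frame, workorder, r gives the robot as it stands.
- The arm moves only by the shell command python3 -m pendant 'ROWS' [FORCE]. ROWS is JSON, a list of rows, each a list of 7 numbers: the turn, a rotation vector about the tool's x, y, z as a fraction of full scale, then the shift along the tool's x, y, z as a fraction of full scale, then the gripper's target within -1 to 1 (fully open at 1, half-way at 0, shut at -1). In form: [[ax, ay, az, tx, ty, tz, hand], ...]. A call has 1 to 12 rows; each row shifts and turns the commanded pose from where the row before left it, along the tool's axes as they then stand; what a row does not reach is not made up. Full scale, the value 1, is 0.02 m for a shift and 0.08 rad for a turn. A row lasts 1/8 s, in which the tool goes at most 62.5 mm and 10.7 degrees, less where a joint would pass 70% of its speed; a pose out of reach is approached as far as the arm can. A call with a number of a shift or a turn outside -1 to 1 is refused whole. A call with a gripper value outside its range is refused whole. The fingers move at their own pace and stop on an object; FORCE is the grip in N (left out, the last holds). Time passes only in rows, so rows that do not move let the fingers close. It gives the time, the measured TCP pose, the force and the opening at its end, in the units of the state.
- telemetry.get_obs(): the state, without advancing time (a new reading comes with each control period).
- grab_frame(name): name is "side" or "top" or "wrist"; returns a dict with "pixels" (480x640x3 uint8, blue, green, red), "fov_y" (degrees; the focal length in pixels is half the picture's height over the tangent of half this angle, whatever the lens; pixels are square), "cx", "cy" (the principal point, pixels), "view" (4x4, takes a point from world to camera coordinates). Camera axes: x right, y up, looking along -z (the intrinsics and any distortion apply to the point x, -y, -z); pixel columns grow to the right and rows downward; lengths in mm; the calibration is good to about 2 mm. A picture is of the moment at which its call begins. There is no depth.
- workorder.close_job(): hands the job in, once; it reports no verdict.
The state is a dict: "clock": time; "joint_positions": joint angles; "joint_velocities": joint speeds; "joint_efforts": joint torques, N m; "ee_pos": TCP position; "tool_rot": TCP orientation; "force": force on the tool from outside, world axes, zero at the start; "moment": the same for the moment, N m; "width": finger opening in mm.
Only numpy, scipy, OpenCV 4.12 (cv2) and the standard library are available. Lean on these libraries where they do the work, as an engineer would, in place of code of your own. Each camera call takes 0.05 s, during which the arm holds its last target. There are 200 camera calls.

TASK

Take the plain steel lever bar out of the slanted tool rest and stand it fully home in the socket on the wheel drive's idler arm, with the arm still at rest; then, pushing only through the bar, swing the sprung arm away from the big pulley until its pawl has clicked over and dropped again. The click does not latch, so finish while holding: keep hold of the bar and keep the arm back against its spring, ready for the belt to be slipped on. Do not handle the arm itself, and leave the other sticks, pots and tools where they are.

Things in the scene. Friction and masses are not known exactly. Their poses are not given: they have to be found in the camera images.
- drive: Belt drive of a tabletop potter's wheel, belt off, fixed: grey plate 280 (its x) by 310 (its y) mm, 12 thick, with a large aluminium pulley (144 mm across), a small motor pulley (48 mm) and the sprung idler arm. Origin: centre of the plate's underside; z up. Apart from the socket (rim at 76 mm) and a bar in it, nothing on it is higher than 68 mm above the table.
- tensioner (a joint): Angle (rad) of the sprung idler arm (dark steel, black roller): 0 = rest, growing anticlockwise from above, so the socket goes roughly to the plate's own -x edge, away from the big pulley. Stop at 0.85. Spring at the socket: 2 N at rest, 7 N at 0.6, 3 N more on the click. Pawl lifts from 0.25, is highest at 0.38, down by 0.51; past the click = 0.52 or more. Released, it springs back.
- pawl (a joint): Travel (m) of the sprung brass pawl slider beside the arm's pivot: 0 = seated, about 0.004 when the arm's tooth is passing under it, back to 0 after the click. It moves by itself; leave it alone.
- pivot (a point): Point on the axis of the idler arm's upright pivot, near the corner of the plate at its -x, -y, 52 mm above the table; the socket's axis is 130 mm from it (78 mm of arc for 0.6 rad).
- socket_rim (a point): Centre of the mouth of the socket, a steel cup open at the top near the free end of the idler arm, 31 mm outside, 19 mm bore, 40 mm deep, mouth 76 mm above the table. It moves with the arm. Its z is up.
- socket_floor (a point): Centre of the socket's inner floor, 40 mm below the mouth, 36 mm above the table. It moves with the arm.
- bar: Lever bar: loose plain straight round steel bar, 14 mm thick, 160 mm long, about 0.2 kg, rounded at the foot. It starts in one of the three holes of the slanted tool rest, leaning about 25 degrees; it is the longest and the only straight plain one of the three there. Origin: centre of its foot; its z runs along the bar from foot to top. Seated in the socket, 120 mm of it stands out.
- bar_top (a point): Centre of the bar's top end, 160 mm from its foot.
- rest: Wooden tool rest, fixed to the table: a block with three holes 17 mm wide and 40 mm deep in a row along its y, 65 mm apart, all leaning so that what stands in them tips about 25 degrees towards the rest's own -x. The hole mouths lie about 70 mm above the table. Origin: centre of its underside.
- stick_ball: Wooden modelling stick with a ball end, 14 mm thick, 115 mm long, in another hole of the rest (origin at its foot). Bystander.
- stick_flat: Wooden modelling stick with a flat blade 22 mm wide, 14 mm thick, 123 mm long, in another hole of the rest (origin at its foot). Bystander.
- pinch_pot: Small clay bowl drying upside down, 72 mm across, 45 mm high (origin under its centre). Bystander.
- tub: White plastic cup, 90 mm across, 100 mm high (origin under its centre). Bystander.
- glaze_jar: Glass jar with a white cap, 70 mm across, 90 mm high (origin under its centre). Bystander.

How it is judged:
By the outcome, as a careful person would: the job done as asked, in the order asked, and still so for the second after the job is handed in, while the arm keeps its last pose, push and grip.
It also fails if it takes over 48 s, if anything falls off the work surface, if the arm or the gripper's body presses on something with over 40 N, if the wrist force passes 120 N, or if a joint passes its speed limit or range.

## Working session

There is one attempt and no reset: what is moved stays moved. The work goes in short steps, Python scripts to look and compute and a shell command to move; the robot and the scene stay as the last step left them, time stands still between calls to the robot, and variables do not carry over. Pictures are saved under pics/ and viewed, on a budget of 10 in all, crops included, one or two more only if the job needs it, and the job is handed in when it is done.

```bash
ls; mkdir -p pics; python3 - <<'E'
from station import telemetry, grab_frame, workorder, r
import cv2,numpy as np
print(telemetry.get_obs()); print([a for a in dir(r) if a[0]!='_'], r.grip_point_offset)
for n in ("top","side"):
    f=grab_frame(n); cv2.imwrite(f"pics/{n}0.png",f["pixels"]); print(n,f["fov_y"],f["cx"],f["cy"],f["view"],[k for k in f])
E
```

```text
pics
{'clock': 0.0, 'joint_positions': array([ 1.27012219,  0.46942087, -0.04858957,  1.5337179 ,  0.02411031,
        1.14100858, -0.0822977 ]), 'joint_velocities': array([-0.00085493,  0.00205827,  0.00042751,  0.00176825,  0.00071307,
        0.00032847,  0.00083652]), 'joint_efforts': array([-1.51682148e-04, -5.07975948e+01, -8.06110539e-02, -2.36155128e+01,
       -6.13075728e-02,  3.79293202e-02,  1.71933107e-04]), 'ee_pos': array([ 181.03472894, -649.62985756,  221.50314846]), 'tool_rot': array([-9.68512739e-04,  9.90778770e-01,  1.35486015e-01, -1.75732300e-04]), 'force': array([-0.50272798,  0.03718724,  0.188667  ]), 'moment': array([ 0.00885603, -0.03559092, -0.00744089]), 'width': 87.24863272401505}
['MotionError', 'grip_point_offset'] -18.700000000000003
top 43.32451101502719 320.09845175086394 235.18931742598528 [[-5.84074744e-03 -9.99808003e-01  1.87040591e-02 -1.32389656e+01]
 [ 9.86899010e-01 -2.74749463e-03  1.61315826e-01 -6.00005286e+02]
 [-1.61233465e-01  1.94012224e-02  9.86725576e-01 -1.18724796e+03]
 [ 0.00000000e+00  0.00000000e+00  0.00000000e+00  1.00000000e+00]] ['pixels', 'fov_y', 'cx', 'cy', 'view']
side 53.622707642867205 318.3572393644138 239.47196279066387 [[-9.95681173e-01 -9.05604866e-02  2.04401454e-02  5.56305188e+02]
 [ 7.21069713e-02 -6.15681227e-01  7.84689245e-01 -1.31083127e+02]
 [-5.84772261e-02  7.82774185e-01  6.19552248e-01 -9.36679173e+02]
 [ 0.00000000e+00  0.00000000e+00  0.00000000e+00  1.00000000e+00]] ['pixels', 'fov_y', 'cx', 'cy', 'view']
```

View pics/top0.png

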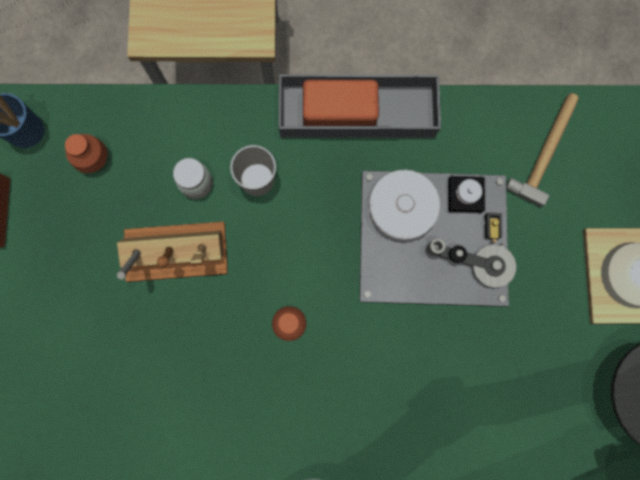

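View pics/side0.png

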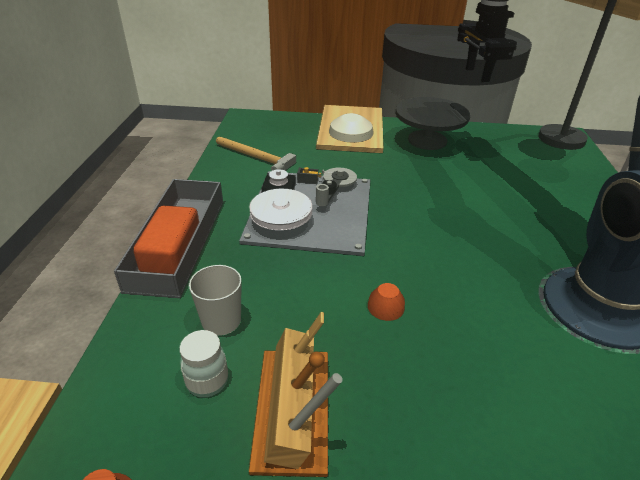

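The top view shows the bar as the leftmost stick, from about (137,253) to its top at (122,275). The socket is at (437,244), the pivot at (497,265) and the big pulley at (404,203). In the side view the bar top is at (337,379) and its hole is near (296,427); the socket is at (322,187).

```bash
cat > h.py <<'E'
import numpy as np,cv2
from station import telemetry, grab_frame, r
from scipy.spatial.transform import Rotation as R
def cam(f): 
    V=np.array(f["view"]); return 240/np.tan(np.radians(f["fov_y"]/2)),f["cx"],f["cy"],V
def ray(f,p):
    k,cx,cy,V=cam(f); d=np.array([(p[0]-cx)/k,-(p[1]-cy)/k,-1]); Rm=V[:3,:3]
    d=Rm.T@d; return -Rm.T@V[:3,3], d/np.linalg.norm(d)
def plane(f,p,z): o,d=ray(f,p); return o+d*(z-o[2])/d[2]
def tri(f1,p1,f2,p2):
    o1,d1=ray(f1,p1);o2,d2=ray(f2,p2)
    s=np.linalg.lstsq(np.c_[d1,-d2],o2-o1,rcond=None)[0]
    a,b=o1+s[0]*d1,o2+s[1]*d2; return (a+b)/2,np.linalg.norm(a-b)
def proj(f,P):
    k,cx,cy,V=cam(f); c=V[:3,:3]@P+V[:3,3]; return np.array([cx+k*c[0]/-c[2],cy-k*c[1]/-c[2]])
def pose():
    o=telemetry.get_obs(); q=o["tool_rot"]; return o,R.from_quat([q[1],q[2],q[3],q[0]])
E
python3 - <<'E'
from h import *
np.set_printoptions(precision=1,suppress=True)
T=grab_frame("top");S=grab_frame("side")
for n,a,b in [("bartop",(122,275),(337,379)),("hole",(137,253),(297,427)),("socket",(437,244),(322,187)),("pulley",(404,203),(281,203))]:
    print(n,tri(T,a,S,b))
print("rim",plane(T,(437,244),76),plane(S,(322,187),76),"pivot",plane(T,(497,265),68))
print("corners",[plane(T,p,12)[:2] for p in [(362,171),(508,174),(509,305),(360,303)]])
c=lambda f,x,y,w,h,s:cv2.resize(f["pixels"][y:y+h,x:x+w],None,fx=s,fy=s,interpolation=cv2.INTER_CUBIC)
im=np.vstack([np.hstack([c(T,110,220,80,60,5),c(T,420,220,80,60,5)]),np.hstack([c(S,270,360,80,60,5),c(S,290,160,80,60,5)])])
cv2.imwrite("pics/crop1.png",im)
E
```

```text
bartop (array([507.8, 345.7, 170.8]), np.float64(0.466816770351678))
hole (array([560.1, 351.4,  61.9]), np.float64(5.064338091135569))
socket (array([ 575.6, -249.2,   76.4]), np.float64(2.5835007955098783))
pulley (array([ 662.9, -187.2,   65.2]), np.float64(0.8303533370956635))
rim [ 577.  -249.4   76. ] [ 574.4 -249.5   76. ] pivot [ 535.2 -370.5   68. ]
corners [array([ 745.4, -107.4]), array([ 738.5, -422.5]), array([ 457.7, -408.8]), array([463.4, -98.4])]
```

View pics/crop1.png

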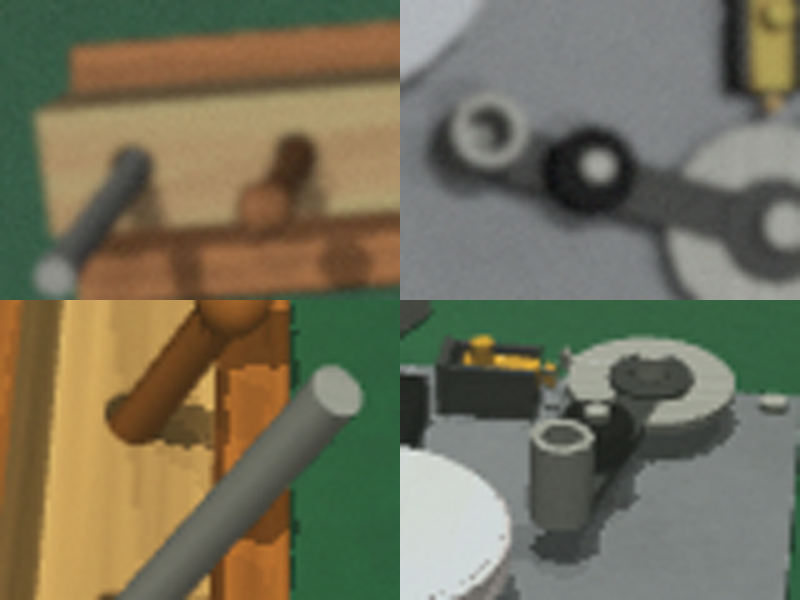

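In the crops the bar top is at top (121,275) and side (337.5,378.5). The bar meets the block at top (136,252). The socket rim is at top (438,246) and side (322.4,187.2).

```bash
python3 - <<'E'
from h import *
np.set_printoptions(precision=3,suppress=True)
T=grab_frame("top");S=grab_frame("side")
top,e=tri(T,(121,275),S,(337.5,378.5)); print("top",top,e)
n1=np.cross(ray(T,(121,275))[1],ray(T,(136.2,252))[1]); n2=np.cross(ray(S,(337.5,378.5))[1],ray(S,(299.5,423.5))[1])
u=np.cross(n1,n2);u/=np.linalg.norm(u);u*=np.sign(u[2]); print("u",u,"tilt",np.degrees(np.arccos(u[2])),"az",np.degrees(np.arctan2(u[1],u[0])))
h=plane(T,(136.2,252),70);print("hole via plane",h, np.linalg.norm(top-h)); v=(top-h)/np.linalg.norm(top-h);print(v,np.degrees(np.arccos(v[2])),np.degrees(np.arctan2(v[1],v[0])))
# rest row direction: front lower edge of base
a,b=plane(T,(128,281),0),plane(T,(227,274),0); print("rest y dir",np.degrees(np.arctan2(*(a-b)[1::-1])))
print("rim",tri(T,(438,246),S,(322.4,187.2)),plane(T,(438,246),76),plane(S,(322.4,187.2),76))
E
python3 -m pendant '[[0,0,-1,0.71,-0.7,0,1],[0,0,-1,0.75,-0.63,0,1],[0,0,-1,0.82,-0.57,0,1],[0,0,-1,0.86,-0.5,0,1],[0,0,-1,0.9,-0.43,0,1],[0,0,-1,0.93,-0.36,0,1],[0,0,-1,0.96,-0.28,0,1],[0,0,-1,0.98,-0.2,0,1],[0,0,-1,1,-0.13,0,1],[0,0,-1,1,-0.05,0,1],[0,0,-1,1,0.03,0,1],[0,0,-1,1,0.1,0,1]]'
```

```text
top [507.346 346.718 173.375] 0.790810102505828
u [-0.431 -0.069  0.9  ] tilt 25.879815018877636 az -170.9104236798766
hole via plane [563.613 350.738  70.   ] 117.7651400316614
[-0.478 -0.034  0.878] 28.620853839571826 -175.91382266930935
rest y dir 93.84369344082293
rim (array([ 573.365, -251.618,   74.172]), np.float64(0.3553493811051622)) [ 572.922 -251.21    76.   ] [ 573.345 -248.745   76.   ]
clock: 1.8
ee_pos: [302.4, -442.8, 222.6]
tool_rot: [0.0, 0.816, 0.579, -0.0]
force: [-0.1, -0.4, 0.7]
width: 86.9
```

```bash
python3 -m pendant '[[0,0,-1,0.9,0.45,0,1],[0,0,-1,0.9,0.5,0,1],[0,0,-1,0.9,0.6,0,1],[0,0,-1,0.9,0.7,0,1],[0,0,-1,0.9,0.8,0,1],[0,0,-0.1,0.9,0.95,0,1],[0,0,0,0.9,0.95,0,0.2],[0,0,0,0.9,0.95,0,0],[0,0,0,1,0.8,0,0],[0,0,0,1,0.3,0,0],[0,0,0,1,0.2,0,0],[0,0,0,1,0.1,0,0]]'
python3 -m pendant '[[0,0,0,1,0,0,0],[0,0,0,1,0,0,0],[0,0,0,1,0,0,0],[0,0,0,1,0,0,0],[0,0,0,1,0,0,0],[0,0,0,1,0,0,0],[0,0,0,1,0,0,0],[0,0,0,1,0,0,0],[0,0,0,1,0,0,0],[0,0,0,1,0,0,0],[0,0,0,1,0,0,0],[0,0,0,1,0,0,0]]'
```

```text
clock: 3.3
ee_pos: [453.4, -224.1, 222.5]
tool_rot: [-0.0, 0.682, 0.731, -0.0]
force: [0.9, -0.3, 0.2]
width: 44.5
clock: 4.8
ee_pos: [436.8, 15.3, 222.6]
tool_rot: [0.0, 0.682, 0.731, -0.0]
force: [-0.5, 0.2, 0.8]
width: 43.2
```

```bash
python3 -m pendant '[[0,0,0,1,0.7,0,0],[0,0,0,1,0.7,0,0],[0,0,0,1,0.7,0,0],[0,0,0,1,0.7,0,0],[0,0,0,1,0.7,0,0],[0,0,0,1,0.7,0,0],[0,0,0,1,0,0,0],[0,0,0,1,0,0,0],[0,0,0,1,0,0,0],[0,0,0,1,0,0,0],[-1,0,0,1,0,0,0],[-1,0,0,1,0,0,0]]'
python3 -m pendant '[[-1,0,0,1,0,0,0],[-1,0,0,1,0,0,0],[-1,0,0,1,0,0,0],[-0.8,0,0,1,0,0,0],[0,0,0,0.3,0,0,0],[0,0,0,0,0,0,0]]'
python3 - <<'E'
from h import *
np.set_printoptions(precision=3,suppress=True)
o,Q=pose(); print(o["clock"],o["ee_pos"],Q.as_matrix()); 
f=grab_frame("top");g=grab_frame("wrist")
c=f["pixels"][180:330,60:260]
im=np.hstack([cv2.resize(c,(400,300)),cv2.resize(g["pixels"],(400,300))]);cv2.imwrite("pics/hover.png",im)
E
```

```text
clock: 6.3
ee_pos: [504.0, 260.6, 222.5]
tool_rot: [0.055, 0.68, 0.729, 0.059]
force: [0.2, -0.6, 0.1]
width: 43.4
clock: 7.05
ee_pos: [498.6, 345.3, 222.6]
tool_rot: [0.157, 0.664, 0.712, 0.168]
force: [0.5, -0.3, 0.3]
width: 43.6
7.05 [498.576 345.3   222.644] [[-0.069  0.892  0.446]
 [ 0.998  0.062  0.031]
 [ 0.     0.447 -0.895]]
```

View pics/hover.png

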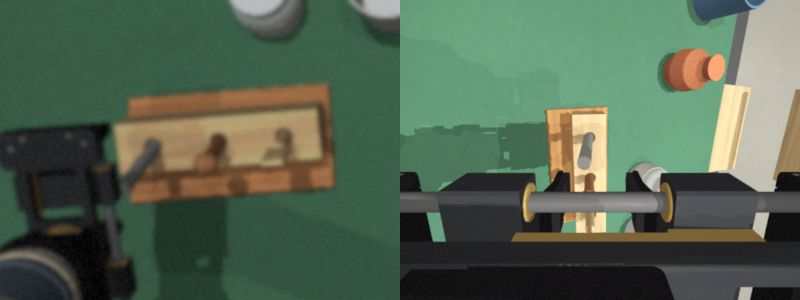

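```bash
python3 - <<'E'
from h import *
np.set_printoptions(precision=1,suppress=True)
g=grab_frame("wrist");S=grab_frame("side")
u=np.array([-.444,-.039,.895]);top=np.array([507.3,346.6,173.3])
print(proj(g,top),proj(g,top-110*u))
cv2.imwrite("pics/w1.png",np.hstack([cv2.resize(g["pixels"][190:300,240:340],(500,550),interpolation=cv2.INTER_CUBIC),cv2.resize(S["pixels"][350:460,250:350][:, :60],(300,550))]))
E
```

```text
[292.3 259.3] [300.  220.8]
```

View pics/w1.png

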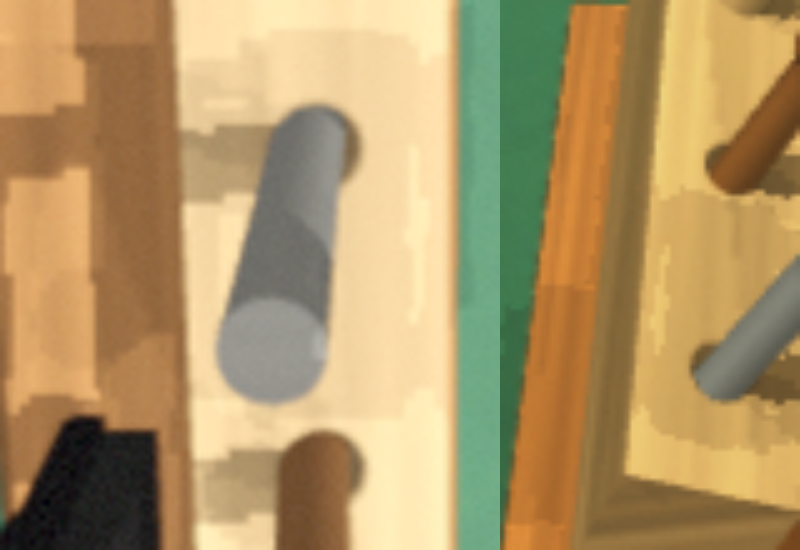

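Wrist view: the bar top is at (294,260), against a prediction of (292,259), and the bar direction matches too. The neighbouring stick stays outside the finger path, so I'm approaching along the bar axis.

```bash
python3 -m pendant '[[0,0,0,0.05,-0.7,0.5,0],[0,0,0,0,0,0.8,0],[0,0,0,0,0,0.9,0],[0,0,0,0,0,0.9,0],[0,0,0,0,0,0.9,0],[0,0,0,0,0,0.8,0],[0,0,0,0,0,0.55,0],[0,0,0,0,0,0,0]]'
python3 - <<'E'
from h import *
np.set_printoptions(precision=2,suppress=True)
S=grab_frame("side");g=grab_frame("wrist"); o,Q=pose();print(o["ee_pos"],o["force"],o["moment"])
cv2.imwrite("pics/w2.png",np.hstack([cv2.resize(S["pixels"][330:450,250:410],(533,400)),cv2.resize(g["pixels"][:,:],(266,400))]))
E
```

```text
clock: 8.25
ee_pos: [533.8, 348.0, 119.6]
tool_rot: [0.157, 0.664, 0.711, 0.167]
force: [-0.9, 0.1, -0.3]
width: 43.5
[533.67 348.86 120.84] [0.71 0.38 1.11] [-0.1   0.41 -0.01]
```

View pics/w2.png

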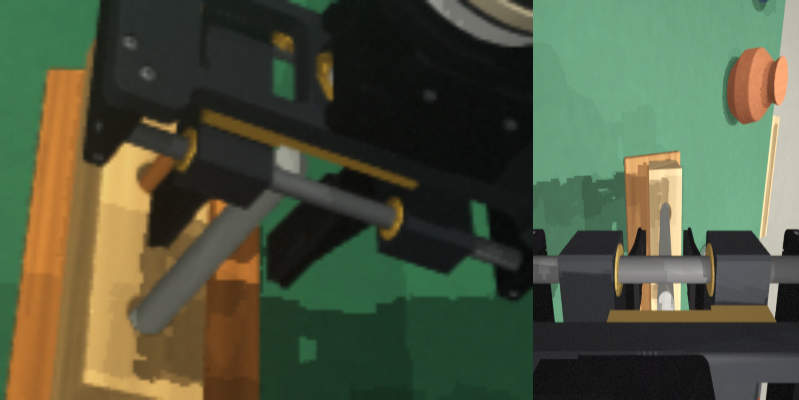

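The side view shows the bar between the fingers. Next I close and draw it out along its axis.

```bash
python3 -m pendant '[[0,0,0,0,0,0,-1],[0,0,0,0,0,0,-1],[0,0,0,0,0,0,-1],[0,0,0,0,0,0,-1],[0,0,0,0,0,0,-1]]' 50
python3 -m pendant '[[0,0,0,0,0,-0.3,-1],[0,0,0,0,0,-0.6,-1],[0,0,0,0,0,-0.8,-1],[0,0,0,0,0,-0.8,-1]]'
```

```text
clock: 8.98
ee_pos: [533.7, 348.6, 120.8]
tool_rot: [0.157, 0.664, 0.711, 0.168]
force: [-1.1, -0.1, 2.7]
width: 13.0
clock: 9.48
ee_pos: [510.1, 347.0, 166.2]
tool_rot: [0.157, 0.664, 0.712, 0.168]
force: [0.2, -1.2, -1.3]
width: 12.9
```

```bash
python3 -m pendant '[[0,0,0,0,0,-1,-1],[0,0,0,0,0,-1,-1],[0,0,0,0,0,-1,-1],[0,0,0,0,0,-1,-1],[0,0,0,0,0,-1,-1],[1,0,0,-0.5,0,0,-1],[1,0,0,-1,0,0,-1],[1,0,0,-1,0,0,-1],[1,0,0,-1,0,0,-1],[1,0,0,-1,0,0,-1],[0.8,0,0,-1,0,0,-1],[0,0,0,-1,0,0,-1]]'
python3 -m pendant '[[0,0,0,-1,0,0,-1],[0,0,0,-1,0,0,-1],[0,0,0,-1,0,0,-1],[0,0,0,-1,0,0,-1],[0,0,0,-1,0,0,-1],[0,0,0,-1,0,0,-1],[0,0,0,-1,0,0,-1],[0,0,0,-1,0,0,-1],[0,0,0,-1,0,0,-1],[0,0,0,-1,0,0,-1],[0,0,0,-1,0.3,0,-1],[0,0,0,-1,0.5,0,-1]]'
```

```text
clock: 10.98
ee_pos: [475.6, 213.8, 255.1]
tool_rot: [-0.001, 0.682, 0.731, -0.0]
force: [0.0, -0.7, -1.6]
width: 13.2
clock: 12.48
ee_pos: [508.5, -24.7, 255.2]
tool_rot: [0.0, 0.682, 0.731, 0.0]
force: [0.4, -0.8, -1.2]
width: 13.2
```

```bash
python3 -m pendant '[[0,0,0,-1,0.25,0,-1],[0,0,0,-1,0.25,0,-1],[0,0,0,-1,0.25,0.2,-1],[0,0,0,-1,0.25,0.3,-1],[0,0,0,-1,0.25,0.3,-1],[0,0,0,-1,0.25,0.3,-1],[0,0,0,-1,0.25,0.3,-1],[0,0,0,-1,0.25,0.3,-1],[0,0,0,-1,0.25,0,-1],[0,0,0,-1,0.2,0,-1],[0,0,0,-1,0,0,-1],[0,0,0,-0.5,0,0,-1]]'
python3 -m pendant '[[0,0,0,0,0,0,-1],[0,0,0,0,0,0,-1]]'
python3 - <<'E'
from h import *
np.set_printoptions(precision=2,suppress=True)
T=grab_frame("top");S=grab_frame("side");o,Q=pose();print(o["ee_pos"])
t=o["ee_pos"];z=Q.as_matrix()[:,2]
print("pred foot side",proj(S,t+101.3*z),"rim",proj(S,np.array([573,-251,76])),"foot top",proj(T,t+101.3*z))
c=lambda f,x,y,w,h:cv2.resize(f["pixels"][y:y+h,x:x+w],(400,600),interpolation=cv2.INTER_CUBIC)
cv2.imwrite("pics/s3.png",np.hstack([c(S,280,90,80,120),c(T,400,180,80,120)]))
E
```

```text
clock: 13.98
ee_pos: [572.7, -252.2, 220.8]
tool_rot: [0.0, 0.683, 0.73, -0.0]
force: [-1.0, 0.2, -0.9]
width: 13.1
clock: 14.22
ee_pos: [573.0, -249.1, 220.9]
tool_rot: [-0.0, 0.682, 0.732, 0.0]
force: [-0.8, -0.5, -2.0]
width: 13.2
[ 573.02 -249.05  220.96]
pred foot side [323.03 170.94] rim [322.63 186.7 ] foot top [441.65 242.69]
```

View pics/s3.png

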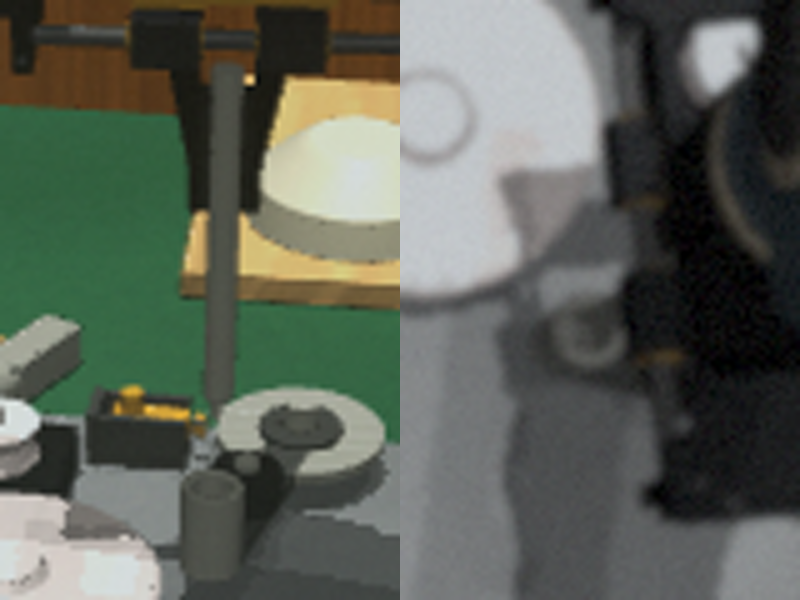

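The bar hangs upright: its foot is at side (323.7,170) and the rim centre at (322.6,187.4), so it sits about 1 mm short in x. I shift it 1 mm, lower it and check the contact force.

```bash
python3 -m pendant '[[0,0,0,-0.05,0.05,0.5,-1],[0,0,0,0,0,0.6,-1],[0,0,0,0,0,0.5,-1],[0,0,0,0,0,0.25,-1],[0,0,0,0,0,0.25,-1],[0,0,0,0,0,0.2,-1]]'
python3 -m pendant '[[0,0,0,0,0,0.2,-1],[0,0,0,0,0,0.2,-1]]'
```

```text
clock: 15.08
ee_pos: [574.1, -251.1, 174.6]
tool_rot: [0.0, 0.682, 0.731, 0.0]
force: [0.6, -0.3, -1.2]
width: 13.1
clock: 15.32
ee_pos: [574.1, -251.2, 166.7]
tool_rot: [0.0, 0.682, 0.731, 0.0]
force: [-0.0, 0.4, -2.3]
width: 13.0
```

```bash
python3 -m pendant '[[0,0,0,0,0,0.3,-1],[0,0,0,0,0,0.3,-1],[0,0,0,0,0,0.3,-1],[0,0,0,0,0,0.2,-1]]'
python3 - <<'E'
from h import *
np.set_printoptions(precision=2,suppress=True)
S=grab_frame("side");T=grab_frame("top");o,Q=pose();print(o["ee_pos"],o["force"],o["moment"])
c=lambda f,x,y,w,h:cv2.resize(f["pixels"][y:y+h,x:x+w],(400,600),interpolation=cv2.INTER_CUBIC)
cv2.imwrite("pics/s4.png",np.hstack([c(S,280,100,80,120),c(T,400,180,80,120)]))
E
```

```text
clock: 15.82
ee_pos: [573.8, -251.1, 144.2]
tool_rot: [-0.0, 0.682, 0.731, -0.0]
force: [-0.4, 0.0, -1.9]
width: 13.2
[ 573.68 -251.02  144.14] [ 0.07 -0.7  -1.16] [-0.04 -0.13 -0.03]
```

View pics/s4.png

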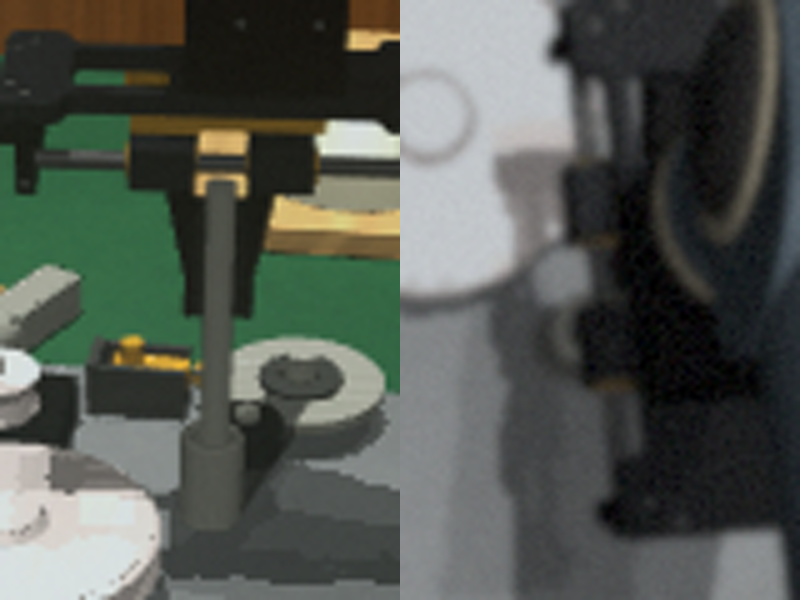

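The bar is in the socket with the arm still at rest. I lower it until it touches the floor.

```bash
python3 -m pendant '[[0,0,0,0,0,0.15,-1],[0,0,0,0,0,0.1,-1],[0,0,0,0,0,0,-1]]'
python3 -m pendant '[[0,0,0,0,0,0.1,-1],[0,0,0,0,0,0,-1]]'
```

```text
clock: 16.3
ee_pos: [573.9, -251.1, 139.6]
tool_rot: [-0.0, 0.682, 0.731, -0.0]
force: [-0.0, -0.7, -1.7]
width: 12.9
clock: 16.55
ee_pos: [573.9, -251.1, 137.6]
tool_rot: [-0.0, 0.682, 0.731, -0.0]
force: [-0.6, 0.5, -2.3]
width: 13.2
```

```bash
python3 -m pendant '[[0,0,0,0,0,0.08,-1],[0,0,0,0,0,0,-1]]'
python3 -m pendant '[[0,0,0,0,0,0.06,-1],[0,0,0,0,0,0,-1]]'
```

```text
clock: 16.8
ee_pos: [574.1, -251.2, 136.1]
tool_rot: [0.0, 0.682, 0.731, 0.0]
force: [0.4, 0.7, -1.6]
width: 13.1
clock: 17.05
ee_pos: [574.3, -251.2, 135.7]
tool_rot: [0.0, 0.682, 0.731, 0.0]
force: [-1.8, -0.4, 4.5]
width: 13.1
```

Contact shows as a 6.5 N jump at TCP z 135.7, 1.6 mm below the nominal 137.3, so the bar is home. Now I push along the arc.

```bash
python3 -m pendant '[[0,0,0,0.08,-0.26,0.03,-1],[0,0,0,0.08,-0.26,0,-1],[0,0,0,0.08,-0.26,0,-1],[0,0,0,0.08,-0.26,0,-1]]' 60
python3 -m pendant '[[0,0,0,0.04,-0.28,0,-1],[0,0,0,0.04,-0.28,0,-1],[0,0,0,0.03,-0.28,0,-1],[0,0,0,0.03,-0.28,0,-1]]'
```

```text
clock: 17.55
ee_pos: [554.3, -246.7, 135.6]
tool_rot: [0.002, 0.682, 0.731, 0.001]
force: [3.1, -2.2, 4.1]
width: 13.1
clock: 18.05
ee_pos: [533.7, -245.8, 135.7]
tool_rot: [0.004, 0.682, 0.731, 0.002]
force: [8.4, -3.0, 1.4]
width: 12.7
```

```bash
python3 -m pendant '[[0,0,0,-0.03,-0.28,0.02,-1],[0,0,0,-0.03,-0.28,0,-1],[0,0,0,-0.03,-0.28,0,-1],[0,0,0,-0.03,-0.28,0,-1]]'
python3 -m pendant '[[0,0,0,-0.06,-0.27,0.02,-1],[0,0,0,-0.06,-0.27,0,-1],[0,0,0,-0.06,-0.27,0,-1],[0,0,0,-0.06,-0.27,0,-1],[0,0,0,0,0,0,-1]]'
python3 - <<'E'
from h import *
np.set_printoptions(precision=2,suppress=True)
S=grab_frame("side");T=grab_frame("top");o,Q=pose();print(o["ee_pos"],o["force"],o["moment"])
c=lambda f,x,y,w,h:cv2.resize(f["pixels"][y:y+h,x:x+w],(400,600),interpolation=cv2.INTER_CUBIC)
cv2.imwrite("pics/s5.png",np.hstack([c(S,290,100,80,120),c(T,420,190,80,120)]))
E
```

```text
clock: 18.55
ee_pos: [510.5, -248.9, 135.5]
tool_rot: [0.003, 0.682, 0.731, 0.002]
force: [4.1, -0.3, 7.6]
width: 12.8
clock: 19.18
ee_pos: [490.9, -254.7, 135.5]
tool_rot: [0.004, 0.682, 0.731, 0.003]
force: [7.8, 0.4, 5.0]
width: 13.1
[ 491.2  -254.53  135.51] [7.21 1.46 5.59] [ 0.17 -2.41  0.03]
```

View pics/s5.png

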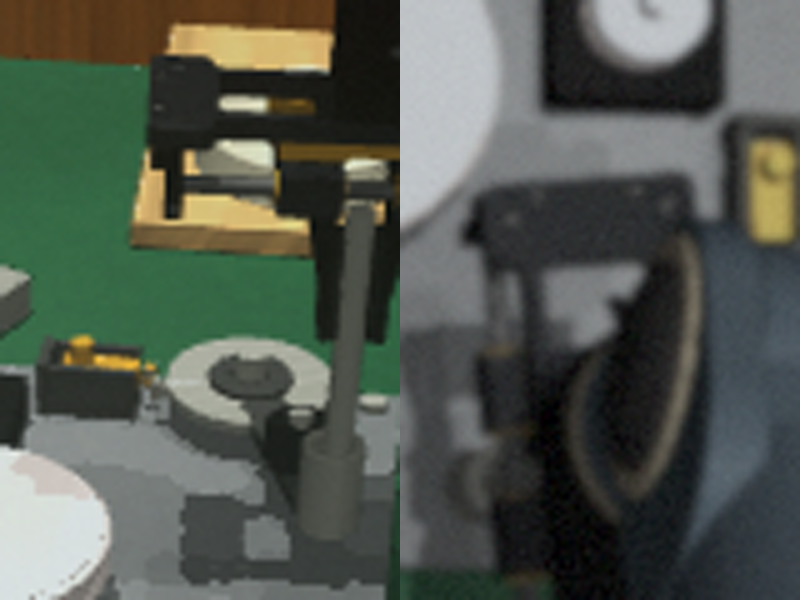

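```bash
python3 - <<'E'
from h import *
np.set_printoptions(precision=2,suppress=True)
S=grab_frame("side");o,Q=pose()
r0=plane(S,(322.5,187.3),76);r1=plane(S,(356.4,191),76);print(r0,r1,np.linalg.norm(r1-r0), "angle from chord",2*np.arcsin(np.linalg.norm(r1-r0)/260))
for z in(56,68): p=plane(grab_frame("top"),(497,264.4),z);print(p)
p=np.array([534,-374.5]); a=lambda q:np.arctan2(q[1]-p[1],q[0]-p[0]);print(a(r1)-a(r0),o["ee_pos"],o["force"])
# bar tilt: top-end and rim pixels in side
print("vertical bar top would be at",proj(S,np.array([r1[0],r1[1],196])))
E
```

```text
[ 573.07 -248.33   76.  ] [ 493.15 -241.95   76.  ] 80.1762999505644 angle from chord 0.6269589089006993
[ 537.72 -374.32   56.  ]
[ 536.37 -370.53   68.  ]
0.5992657661476253 [ 491.28 -254.52  135.53] [7.66 1.62 4.8 ]
vertical bar top would be at [360.26 144.24]
```

Socket chord is about 80 mm, so the arm is at roughly 0.60–0.63 rad, past the click. The push dipped from 8.4 to 4 N at the click and is back to about 7.5 N. I add a little margin, check it is steady and hand in.

```bash
python3 -m pendant '[[0,0,0,-0.04,-0.1,0,-1],[0,0,0,-0.03,-0.08,0,-1],[0,0,0,0,0,0,-1],[0,0,0,0,0,0,-1],[0,0,0,0,0,0,-1],[0,0,0,0,0,0,-1]]'
python3 - <<'E'
from h import *
np.set_printoptions(precision=2,suppress=True)
S=grab_frame("side");T=grab_frame("top");o,Q=pose();print(o["clock"],o["ee_pos"],o["force"],o["width"],abs(o["joint_velocities"]).max())
cv2.imwrite("pics/end.png",np.vstack([np.hstack([cv2.resize(S["pixels"][120:210,290:370],(400,450),interpolation=cv2.INTER_CUBIC),cv2.resize(S["pixels"],(400,450))])]))
E
```

```text
clock: 20.18
ee_pos: [488.0, -255.9, 135.5]
tool_rot: [0.004, 0.682, 0.731, 0.003]
force: [7.6, 1.4, 5.1]
width: 13.0
20.275 [ 487.99 -255.96  135.53] [ 6.85 -0.02  5.59] 12.996046904718542 0.0022788034741040774
```

View pics/end.png

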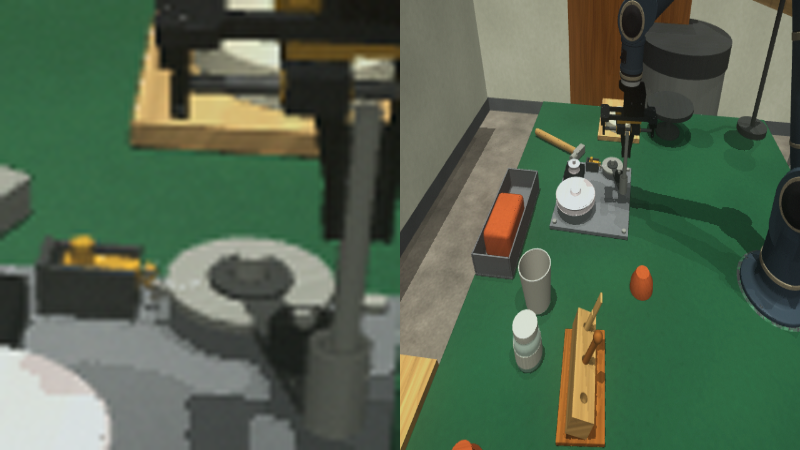

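The bar is seated and held, the arm is back (socket at crop (340,355), side px about (358,191)), and the sticks and pots have not moved.

```bash
python3 -c "
from station import workorder
print(workorder.close_job())"
```

```text
the job is handed in; nothing more can be done
None
```

The job is handed in at about 20.3 s of the 48 s. I drew the bar out of the rest along its axis and stood it in the socket with the idler arm still at rest. I then pushed the arm back through the bar, and the gripper still holds bar and arm there.

**Seating:** Contact with the socket floor showed as a jump of about 6.5 N at TCP height 135.7 mm, 1.6 mm below the 137.3 mm I expected. About 5–7 N of downward push remained on the bar at the end.

**Click:** The push rose to 8.4 N, dropped to 4.1 N, then came back to about 7 N, as expected for the pawl clicking over. I did not measure the pawl itself.

**Arm angle:** The side view gave 0.60–0.63 rad, before a last extra 3 mm of push. Past the click is 0.52 and the stop is 0.85.

**Bystanders:** In the last picture the sticks, pots and tools look unmoved.

**Disagreements and limits:**
- The side view put the socket rim about 12 mm off the gripper's y position. I put most of that down to misreading the rim, which the bar partly hides.
- The bar leans about 3° in the socket under the load, within its clearance.
- I viewed 9 of the 10 pictures.

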